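# Slide the instrument cassette into its bay under the low shelf

### The arm

A 7-joint arm with a two-finger parallel gripper is mounted at the origin on a cart in front of the work surface, level with it; the furniture and walls round the work are solid. World frame = base frame: x ahead of the robot, y to its left, z up, the work surface at z = 0. Lengths are in mm, angles in rad, forces in N, time in s.
With the tool pointing down it reaches from about 400 to 925 mm from the base axis. Payload 4.1 kg.
Tool frame: the origin (TCP) lies between the finger pads; the fingertips stand 11 mm ahead of it and the grasp point (between the pads) lies 8 mm behind it; z points along the fingers, y is the line along which they close (so a half turn about z gives the same grasp; the last joint's range is limited). The gripper opens to 85 mm and grips with 20 to 120 N. Pads are 22 mm wide; open, the fingers measure 114 mm over their backs; the gripper's body (76 mm by 85 mm) begins 54 mm behind the grasp point. The pads swing forward as they close: fully open they stand 13 mm farther back than shut.
Start: joints at [1.158, 0.398, 0.045, 1.537, -0.019, 1.207, -0.051], TCP at [200.676, -618.281, 242.347] pointing down, gripper open.
Joint ranges: [-2.82, 2.82], [-0.49, 2.23], [-1.37, 1.46], [0, 2.46], [-1.36, 4.5], [0.23, 2], [-2.94, 2.94]. Speed limits (rad/s): [2.57, 2.57, 3.14, 3.14, 3.14, 3.14, 3.14].

### API

Orientations are given as a rotation vector (axis times angle).
In Python, from plant import env, imaging, ticket gives the robot as it stands.
- The arm moves only by the tool drive_tool, never from a script. Its argument "plan" is a list of rows, each an object with "offset": the shift along the tool's x, y, z as a fraction of full scale, a list of three; "twist": the turn, a rotation vector about the tool's x, y, z as a fraction of full scale, a list of three. A call has 1 to 12 rows; each row is the pose to reach, as a shift and turn from the pose commanded when the call began, along the tool's axes at that moment, turning the shorter way round; what a row does not reach only later rows make up. Full scale, the value 1, is 50 cm for a shift and 180 degrees for a turn. A row lasts 1/8 s, in which the tool goes at most 62.5 mm and 10.7 degrees, less where a joint would pass 70% of its speed; a pose out of reach is approached as far as the arm can. A call with a number of a shift or a turn outside -1 to 1 is refused whole. A call with a gripper value outside its range is refused whole. "fingers" is the gripper's target within -1 to 1 (shut at 1, half-way at 0, fully open at -1), set as the call begins (left out, the last holds). The fingers move at their own pace and stop on an object; "squeeze" is the grip in N (left out, the last holds). Time passes only in rows, so rows that repeat a pose let the fingers close. It gives the time, the measured TCP pose, the force, the opening and the grip force at its end, in the units of the state.
- env.state(): the state, without advancing time (a new reading comes with each control period).
- imaging.snapshot(name): name is "scene" or "top"; returns a dict with "color" (400x640x3 uint8, red, green, blue), "mtx" (3x3 intrinsics, pixels), "dist" ([k1, k2, p1, p2, k3] as OpenCV has them; the pictures are not rectified), "xyz" and "orientation" of the camera in the world. Camera axes: x right, y down, z forward; pixel columns grow to the right and rows downward; lengths in mm; the calibration is good to about 2 mm. A picture is of the moment at which its call begins. There is no depth.
- ticket.close_job(): hands the job in; it is judged then, once.
The state is a dict: "t": time; "q": joint angles; "joint_velocities": joint speeds; "joint_efforts": joint torques, N m; "position": TCP position; "tool_rot": TCP orientation; "contact_force": force on the tool from outside, world axes, zero at the start; "wrist_torque": the same for the moment, N m; "gripper_width": opening from 0.0 (shut) to 1.0 (fully open); "grasp_force": force on a finger pad.
Only numpy, scipy, OpenCV 4.12 (cv2) and the standard library are available. Lean on these libraries where they do the work, as an engineer would, in place of code of your own. Each camera call takes 0.05 s, during which the arm holds its last target. There are 200 camera calls.

### The job

Push the closed instrument cassette across the worktop, latch side last, under the low white bridge shelf until it rests fully home and square against the stop panel at the back of the bay. Do it only by pushing with the fingers: keep the cassette flat on the worktop, never pinch, lift or tip it, and leave the other small things on the shelf and the worktop where they are. Finish clear of everything.

Things in the scene. Friction and masses are not known exactly. Their poses are not given: they have to be found in the camera images.
- cassette: Loose closed flat instrument cassette, perforated light top, 139 (x) x 186 (y) x 29 (z) mm, about 0.36 kg, flat on the worktop before the bridge's mouth. Origin: centre of its underside, z up. Its latch side (-x) faces the robot; the back long side is at x = +66 mm, the end faces at y = -93 and +93 mm. It slides with ordinary dry friction; its x axis starts within about 15 degrees of the bridge's.
- latch (a point): Outer face of the cassette's latch tab, at x = -70 mm, 20 mm up, in the middle of the latch side. The tab is 34 mm wide; on either side of it the front face is at x = -68 mm from 18 to 28 mm height (lip of the lid); the wall below is 2 mm farther in.
- bridge: Low white sheet-metal bridge shelf, fixed to the worktop: 120 mm deep (x), 214 mm wide (y), top surface 40 mm up, a lip 9 mm higher along its rear edge; outside each wall a 3 mm high screw flange (to y = -120 and +120 mm). Origin: centre of its footprint at worktop height; x points from the open mouth to the stop panel. With the cassette home, the cassette's origin is at x = -10 mm here.
- mouth (a point): Middle of the bay's open mouth, at worktop height, at the bridge's x = -60 mm, towards the robot. The bay is 206 mm wide between 4 mm walls and 36 mm high: a cassette has 7 mm of headroom and 10 mm at either side. A cassette that is home stands 20 mm proud of the mouth with its latch tab, so no finger need go under the shelf.
- stop (a point): Middle of the inner face of the stop panel that closes the back of the bay, at worktop height, at the bridge's x = +56 mm; the cassette's back side rests against it when home.
- drop_bottle: Brown dropper bottle, 33 mm across, 102 mm high, loose, upright on the rear left of the shelf; origin: centre of its underside. Leave alone.
- timer: Small white timer, 42 x 60 x 56 mm, loose, on the rear right of the shelf; origin: centre of its underside. Leave alone.
- bond_bottle: Small dark bottle with a white cap, 23 mm across, 55 mm high, loose, on the worktop left of the shelf; origin: centre of its underside. Leave alone.
- bur_block: White block with burs standing in it, 34 x 62 x 34 mm, loose, near the front edge of the worktop, far to the right; origin: centre of its underside. Leave alone.
- dappen_dish: Small glass dish, 32 mm across, 22 mm high, loose, on the worktop right of the shelf; origin: centre of its underside. Leave alone.
- syringe: Paste syringe, 26 x 112 x 18 mm, loose, lying near the front edge of the worktop to the right; origin: centre of its underside. Leave alone.

How it is judged:
By the outcome, as a careful person would: the job done as asked, in the order asked, and still so for the second after the job is handed in, with the robot touching nothing.
It also fails if it takes over 72 s, if anything falls off the work surface, if the arm or the gripper's body presses on something with over 40 N, if the wrist force passes 120 N, or if a joint passes its speed limit or range.

## Working session

There is one attempt and no reset: what is moved stays moved. The work goes in short steps, Python scripts to look and compute and a tool call to move; the robot and the scene stay as the last step left them, time stands still between calls to the robot, and variables do not carry over. Pictures are saved under pics/ and viewed, at most 10 in all, crops included, and the job is handed in when it is done.

Besides the shell and the picture viewer there is one more tool, called by a JSON object that holds its "fn" and its "kwargs", one argument or row to a line. drive_tool: Moves the arm, as the interface text tells. Shift numbers are shares of 50 cm and turn numbers shares of 180 degrees, none past 1 either way. Its arguments: {"type":"object","properties":{"plan":{"type":"array"},"fingers":{"type":"number"},"squeeze":{"type":"number"}},"required":["plan"]}

```bash
mkdir -p pics
cat > h.py <<'E'
from plant import env, imaging, ticket
import numpy as np, cv2
from scipy.spatial.transform import Rotation as R
def snap(n,f=None):
    s=imaging.snapshot(n)
    if f: cv2.imwrite('pics/'+f,s['color'][:,:,::-1])
    return s
def cam(s):
    o=np.array(s['orientation'],float)
    M=R.from_rotvec(o).as_matrix() if o.size==3 else (o if o.shape==(3,3) else R.from_quat(o).as_matrix())
    return M,np.array(s['xyz'],float)
def ray(s,px,z):
    M,c=cam(s)
    u=cv2.undistortPoints(np.array(px,float).reshape(-1,1,2),np.array(s['mtx'],float),np.array(s['dist'],float)).reshape(-1,2)
    d=np.c_[u,np.ones(len(u))]@M.T
    return c+d*((z-c[2])/d[:,2])[:,None]
E
python3 - <<'E'
from h import *
for n in('scene','top'):
    s=snap(n,n+'0.png'); print(n,s['xyz'],s['orientation'],s['mtx'])
print(env.state())
E
```

```text
scene [ 51.86877754 953.76618878 765.94667574] [-0.70607047  2.49356948 -1.32907174] [[403.92241452   0.         318.75977139]
 [  0.         403.92241452 200.31142623]
 [  0.           0.           1.        ]]
top [ 341.34087373   61.30348125 1580.63493116] [-2.15610603  2.12533776 -0.1306422 ] [[486.33644247   0.         321.03997184]
 [  0.         486.33644247 198.98818283]
 [  0.           0.           1.        ]]
{'t': 0.1, 'q': array([ 1.15796597,  0.39914064,  0.04503453,  1.53776321, -0.01871734,
        1.2068891 , -0.05069161]), 'joint_velocities': array([-0.00241552, -0.00380305,  0.00048052, -0.00244211, -0.00202989,
        0.00037347, -0.00250896]), 'joint_efforts': array([ 3.31570976e-03, -4.76265013e+01,  1.37026481e+00, -2.54946917e+01,
        1.21040619e-02,  5.01776740e-03, -4.49384796e-07]), 'position': array([ 200.51815566, -617.71801036,  241.34858032]), 'tool_rot': array([-3.10125125e+00, -4.90851075e-01,  6.01803849e-04]), 'contact_force': array([0.52336277, 0.27927653, 0.19806853]), 'wrist_torque': array([0.03126318, 0.02671281, 0.02170959]), 'grasp_force': 0.0, 'gripper_width': 1.0042029667201262}
```

View pics/top0.png

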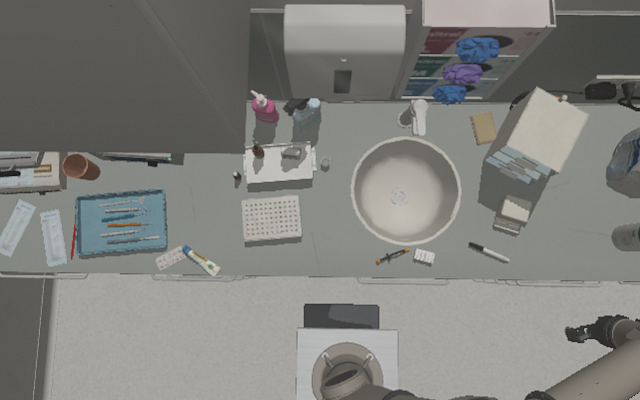

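View pics/scene0.png

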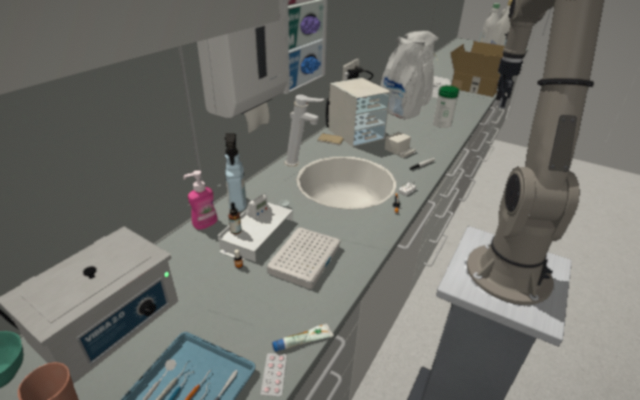

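Top view: the cassette spans about cols 241–302, rows 195–243, and the bridge about cols 243–315, rows 143–187. The arm is parked to the right. Next I'll zoom in on these.

Run:
```python
from h import *
i=cv2.imread('pics/top0.png')[135:250,225:340]
cv2.imwrite('pics/crop0.png',cv2.resize(i,None,fx=5,fy=5,interpolation=cv2.INTER_CUBIC))
```

```text
(no output)
```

View pics/crop0.png

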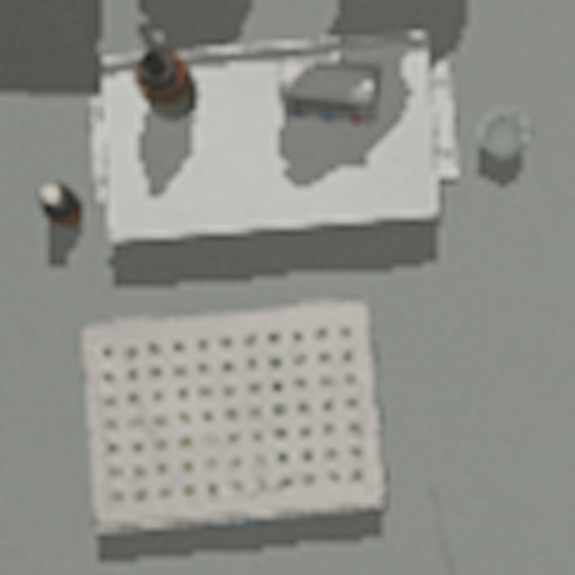

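The crop shows the bridge's front top edge from (110,238) to (438,216). The cassette's top corners are at about (85,325), (365,302), (383,508) and (97,525). Next I'll fit the masks and cast rays.

```bash
cat >> h.py <<'E'
def full(p): return (np.array(p,float)+.5)/5-.5+[225,135]
def edges(s,z,roi,thr):
    # light blob in roi -> rectified (metric) contour mask; returns contour in world at height z
    x0,y0,x1,y1=roi
    g=cv2.cvtColor(s['color'],cv2.COLOR_RGB2GRAY)[y0:y1,x0:x1]
    g=cv2.resize(g,None,fx=5,fy=5,interpolation=cv2.INTER_CUBIC)
    m=cv2.morphologyEx((g>thr).astype(np.uint8),cv2.MORPH_CLOSE,np.ones((21,21)))
    c=max(cv2.findContours(m,cv2.RETR_EXTERNAL,cv2.CHAIN_APPROX_NONE)[0],key=cv2.contourArea)[:,0]
    return ray(s,(c+.5)/5-.5+[x0,y0],z)[:,:2]
E
python3 - <<'E'
from h import *
s=snap('top')
g=cv2.cvtColor(s['color'],cv2.COLOR_RGB2GRAY)
print('gray bench,cass,shelf',g[220,320],g[199,265],g[180,280])
b=ray(s,full([[110,238],[438,216]]),40)[:,:2];print('bridge front',b,np.linalg.norm(b[1]-b[0]))
c=ray(s,full([[85,325],[365,302],[383,508],[97,522]]),29)[:,:2];print('cass',c)
w=edges(s,29,(232,192,310,250),160)
r=cv2.minAreaRect(w.astype(np.float32));print(r,cv2.boxPoints(r))
v=b[0]-b[1];print('bridge yaw',np.degrees(np.arctan2(-v[0],v[1])))
# flanges outer at z=3, y=+-120
f=ray(s,full([[90,95],[97,203],[455,60],[460,180]]),3)[:,:2];print('flange',f)
for n,p,z in[('bond',[[45,190]],55),('dish',[[503,130]],22)]:print(n,ray(s,full(p),z))
E
```

```text
gray bench,cass,shelf 140 178 165
bridge front [[609.15448051 331.25397803]
 [626.19295325 119.95982113]] 211.98002333389687
cass [[553.8369449  347.27400732]
 [571.22239188 166.51537306]
 [438.51475343 152.06326901]
 [426.92497852 334.71545852]]
((497.6236267089844, 250.56057739257812), (135.05502319335938, 185.1905059814453), 6.125603199005127) [[420.601   335.4214 ]
 [440.36237 151.28827]
 [574.64624 165.69977]
 [554.8849  349.8329 ]]
bridge yaw 4.610277898514618
flange [[712.00981031 354.66503748]
 [638.96825368 347.23095793]
 [738.64655713 111.95830189]
 [657.38260881 107.26250655]]
bond [[637.21146208 371.53233644  55.        ]]
dish [[687.23946282  79.11712834  22.        ]]
```

```bash
cat >> h.py <<'E'
ex=np.array([.9968,.0803]); ey=np.array([-.0803,.9968])
B0=693.8*ex+174.8*ey   # bridge origin
def go(*wps):
    """wps: (x,y,z,yaw_deg of tool x); prints offset/twist fractions from measured pose"""
    s=env.state(); p=np.array(s['position']); Rm=R.from_rotvec(s['tool_rot'])
    print('t',round(s['t'],2),'p',p.round(1),'yaw',np.degrees(np.arctan2(*Rm.as_matrix()[[1,0],0])).round(2),'F',np.round(s['contact_force'],1),'q',s['q'].round(2))
    for x,y,z,a in wps:
        a=np.radians(a); X=[np.cos(a),np.sin(a),0];Y=[np.sin(a),-np.cos(a),0]
        Rt=R.from_matrix(np.c_[X,Y,[0,0,-1]])
        print((Rm.inv().apply(np.array([x,y,z])-p)/500).round(4).tolist(),((Rm.inv()*Rt).as_rotvec()/np.pi).round(4).tolist())
E
python3 - <<'E'
from h import *
go((480,-250,242,50),(520,0,242,94.6))
print(B0)
E
```

```text
t 0.15 p [ 200.5 -617.8  241.5] yaw 17.98 F [-0.3 -0.1 -0.5] q [ 1.16  0.4   0.05  1.54 -0.02  1.21 -0.05]
[0.7588, -0.5271, -0.0003] [-0.0005, -0.0001, -0.1779]
[0.9893, -0.978, 0.0004] [-0.0004, -0.0003, -0.4256]
[677.5434  229.95278]
```

{"fn": "drive_tool", "kwargs": {
  "plan": [
    {"offset": [0.759, -0.527, 0], "twist": [0, 0, -0.178]},
    {"offset": [0.759, -0.527, 0], "twist": [0, 0, -0.178]},
    {"offset": [0.759, -0.527, 0], "twist": [0, 0, -0.178]},
    {"offset": [0.759, -0.527, 0], "twist": [0, 0, -0.178]},
    {"offset": [0.759, -0.527, 0], "twist": [0, 0, -0.178]},
    {"offset": [0.759, -0.527, 0], "twist": [0, 0, -0.178]},
    {"offset": [0.759, -0.527, 0], "twist": [0, 0, -0.178]},
    {"offset": [0.759, -0.527, 0], "twist": [0, 0, -0.178]},
    {"offset": [0.989, -0.978, 0], "twist": [0, 0, -0.426]},
    {"offset": [0.989, -0.978, 0], "twist": [0, 0, -0.426]},
    {"offset": [0.989, -0.978, 0], "twist": [0, 0, -0.426]},
    {"offset": [0.989, -0.978, 0], "twist": [0, 0, -0.426]}
  ],
  "fingers": -1
}}

```text
t: 1.65
position: [519.5, -1.8, 242.3]
tool_rot: [2.156, 2.285, -0.0]
contact_force: [2.0, -0.1, -0.3]
gripper_width: 0.999
grasp_force: 0.0
```

Run:
```python
from h import *
go((485,382,200,94.6),(485,382,40,94.6))
```

```text
t 1.65 p [519.5  -1.8 242.3] yaw 93.33 F [ 2.  -0.1 -0.3] q [ 0.41  0.2  -0.56  1.83  0.11  1.14 -0.13]
[0.7704, -0.0243, 0.0841] [0.0001, 0.0002, -0.0071]
[0.7706, -0.0244, 0.4041] [0.0001, 0.0002, -0.0071]
```

{"fn": "drive_tool", "kwargs": {
  "plan": [
    {"offset": [0.77, -0.024, 0.08], "twist": [0, 0, -0.007]},
    {"offset": [0.77, -0.024, 0.08], "twist": [0, 0, -0.007]},
    {"offset": [0.77, -0.024, 0.08], "twist": [0, 0, -0.007]},
    {"offset": [0.77, -0.024, 0.08], "twist": [0, 0, -0.007]},
    {"offset": [0.77, -0.024, 0.08], "twist": [0, 0, -0.007]},
    {"offset": [0.77, -0.024, 0.08], "twist": [0, 0, -0.007]},
    {"offset": [0.77, -0.024, 0.08], "twist": [0, 0, -0.007]},
    {"offset": [0.77, -0.024, 0.08], "twist": [0, 0, -0.007]},
    {"offset": [0.77, -0.024, 0.2], "twist": [0, 0, -0.007]},
    {"offset": [0.77, -0.024, 0.3], "twist": [0, 0, -0.007]},
    {"offset": [0.77, -0.024, 0.36], "twist": [0, 0, -0.007]},
    {"offset": [0.77, -0.024, 0.36], "twist": [0, 0, -0.007]}
  ]
}}

```text
t: 3.15
position: [487.4, 375.9, 59.9]
tool_rot: [2.14, 2.298, -0.01]
contact_force: [0.3, -0.0, 0.2]
gripper_width: 0.996
grasp_force: 0.0
```

Run:
```python
from h import *
go((485,382,16,94.6))
s=snap('scene','scene1.png')
i=cv2.imread('pics/scene1.png')[150:310,180:380]
cv2.imwrite('pics/crop1.png',cv2.resize(i,None,fx=3.5,fy=3.5,interpolation=cv2.INTER_CUBIC))
```

```text
t 3.15 p [487.4 375.9  59.9] yaw 94.07 F [ 0.3 -0.   0.2] q [-0.26  0.6  -0.63  1.77  0.43  0.92 -1.01]
[0.0131, -0.0036, 0.0877] [-0.0012, 0.0016, -0.003]
```

View pics/crop1.png

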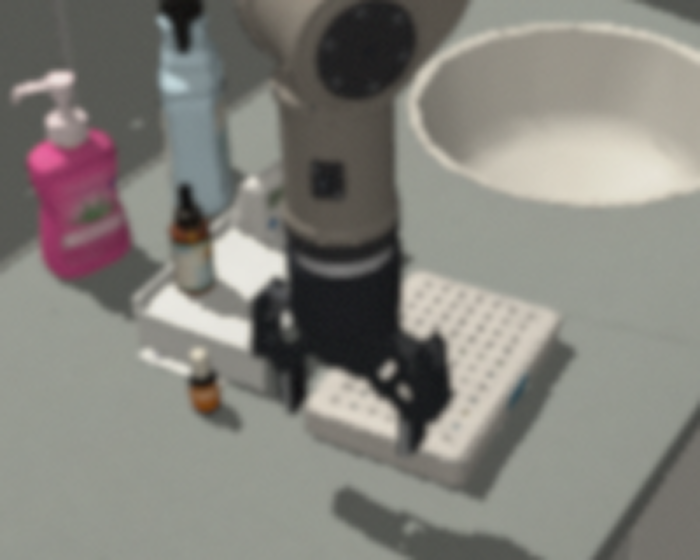

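The fingers straddle the cassette's left end from above: tips at crop (290,400) and (410,445), still about 50 mm up, with the bond bottle clear at (205,390). I'll settle and descend.

{"fn": "drive_tool", "kwargs": {
  "plan": [
    {"offset": [0.014, -0.004, 0], "twist": [-0.001, 0.0015, -0.003]},
    {"offset": [0.014, -0.004, 0.03], "twist": [-0.001, 0.0015, -0.003]},
    {"offset": [0.014, -0.004, 0.06], "twist": [-0.001, 0.0015, -0.003]},
    {"offset": [0.014, -0.004, 0.08], "twist": [-0.001, 0.0015, -0.003]},
    {"offset": [0.014, -0.004, 0.088], "twist": [-0.001, 0.0015, -0.003]},
    {"offset": [0.014, -0.004, 0.088], "twist": [-0.001, 0.0015, -0.003]},
    {"offset": [0.014, -0.004, 0.088], "twist": [-0.001, 0.0015, -0.003]}
  ]
}}

```text
t: 4.08
position: [485.2, 387.4, 18.6]
tool_rot: [-2.126, -2.312, -0.01]
contact_force: [-0.7, -0.5, 0.0]
gripper_width: 0.998
grasp_force: 0.0
```

Run:
```python
from h import *
go()
s=snap('scene','scene2.png')
i=cv2.imread('pics/scene2.png')[190:310,200:360]
cv2.imwrite('pics/crop2.png',cv2.resize(i,None,fx=4.5,fy=4.5,interpolation=cv2.INTER_CUBIC))
```

```text
t 4.08 p [485.2 387.4  18.6] yaw 94.79 F [-0.7 -0.5  0. ] q [-0.3   0.66 -0.61  1.78  0.48  0.85 -1.04]
```

View pics/crop2.png

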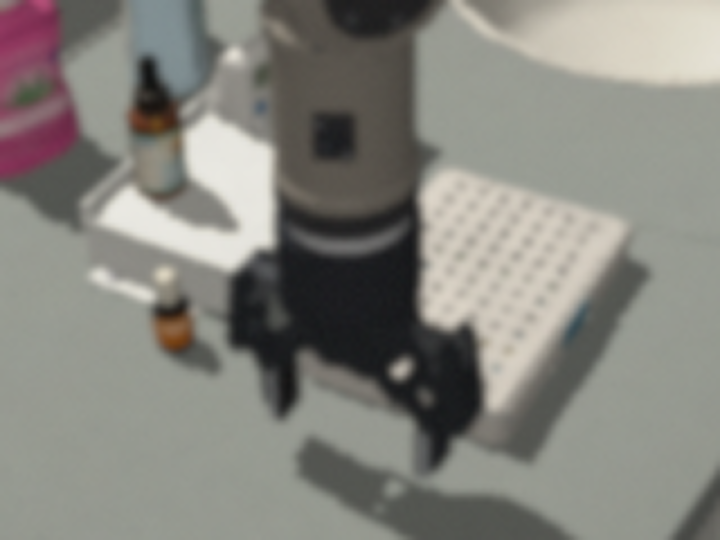

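The tips are at crop (283,413) and (425,473), outside the cassette's left end. The gap to their shadow means they are still above the worktop, so I'll work out their height.

Run:
```python
from h import *
s=snap('scene')
for z in(5,12,20,28): print(z,ray(s,[[262.9,281.8],[294.4,295.1]],z)[:,:2].round(0).tolist())
go((485,387,7,94.6))
```

```text
5 [[539.0, 383.0], [446.0, 378.0]]
12 [[535.0, 389.0], [442.0, 383.0]]
20 [[530.0, 395.0], [438.0, 389.0]]
28 [[525.0, 401.0], [434.0, 395.0]]
t 4.17 p [485.2 387.3  18.7] yaw 94.79 F [ 0.  -0.3  0.2] q [-0.3   0.66 -0.61  1.78  0.48  0.85 -1.04]
[-0.0008, -0.0006, 0.0234] [0.0012, -0.0016, 0.0011]
```

Tip height is about 20 mm, which matches the open fingers standing 13 mm back. I'll go down 12 mm in stages.

{"fn": "drive_tool", "kwargs": {
  "plan": [
    {"offset": [0, 0, 0.006], "twist": [0.001, -0.0015, 0.001]},
    {"offset": [0, 0, 0.012], "twist": [0.001, -0.0015, 0.001]},
    {"offset": [0, 0, 0.018], "twist": [0.001, -0.0015, 0.001]},
    {"offset": [0, 0, 0.024], "twist": [0.001, -0.0015, 0.001]},
    {"offset": [0, 0, 0.024], "twist": [0.001, -0.0015, 0.001]}
  ]
}}

```text
t: 4.8
position: [484.7, 386.9, 5.8]
tool_rot: [2.13, 2.309, -0.001]
contact_force: [-0.3, 0.2, -0.2]
gripper_width: 1.001
grasp_force: 0.0
```

Run:
```python
from h import *
go()
```

```text
t 4.8 p [484.7 386.9   5.8] yaw 94.62 F [-0.3  0.2 -0.2] q [-0.31  0.68 -0.59  1.78  0.49  0.83 -1.06]
```

{"fn": "drive_tool", "kwargs": {
  "plan": [
    {"offset": [-0.02, 0, 0], "twist": [0, 0, 0]},
    {"offset": [-0.04, 0, 0], "twist": [0, 0, 0]},
    {"offset": [-0.05, 0, 0], "twist": [0, 0, 0]},
    {"offset": [-0.06, 0, 0], "twist": [0, 0, 0]},
    {"offset": [-0.07, 0, 0], "twist": [0, 0, 0]},
    {"offset": [-0.08, 0, 0], "twist": [0, 0, 0]},
    {"offset": [-0.09, 0, 0], "twist": [0, 0, 0]},
    {"offset": [-0.1, 0, 0], "twist": [0, 0, 0]},
    {"offset": [-0.11, 0, 0], "twist": [0, 0, 0]},
    {"offset": [-0.12, 0, 0], "twist": [0, 0, 0]},
    {"offset": [-0.12, 0, 0], "twist": [0, 0, 0]}
  ]
}}

```text
t: 6.18
position: [490.0, 326.4, 6.2]
tool_rot: [2.13, 2.308, -0.001]
contact_force: [0.5, 0.1, 0.4]
gripper_width: 1.004
grasp_force: 0.1
```

Run:
```python
from h import *
go()
s=snap('top','top3.png')
i=cv2.imread('pics/top3.png')[135:250,225:340]
cv2.imwrite('pics/crop3.png',cv2.resize(i,None,fx=5,fy=5,interpolation=cv2.INTER_CUBIC))
```

```text
t 6.17 p [490.  326.4   6.2] yaw 94.58 F [0.5 0.1 0.4] q [-0.21  0.63 -0.6   1.86  0.49  0.79 -0.98]
```

View pics/crop3.png

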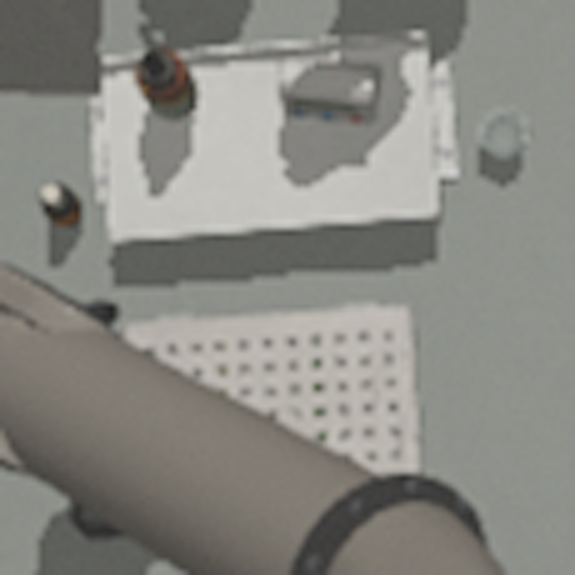

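The cassette slid right. Its back-right top corner is now at crop (410,306), and the shelf items haven't moved.

Run:
```python
from h import *
s=snap('top')
p=ray(s,full([[410,306],[130,324]]),29)[:,:2]; print(p,'corner in bridge',(p-B0)@ex,(p-B0)@ey)
p0=ray(s,full([[365,302]]),29)[:,:2]; print('before',(p0-B0)@ex,(p0-B0)@ey)
print('tcp ey',(env.state()['position'][:2]-B0)@ey,'ex',(env.state()['position'][:2]-B0)@ex)
```

```text
[[568.99231786 137.3893211 ]
 [554.87420886 318.1428261 ]] corner in bridge [-115.63656443 -115.19498902] [-83.55060394  97.758174  ]
before [-111.07480467] [-54.69683029]
tcp ey 111.16065212182542 ex -179.40238070340632
```

The estimates agree: the cassette is now square and its centre is about 7 mm left. I'll push 7 mm more, back off and lift.

{"fn": "drive_tool", "kwargs": {
  "plan": [
    {"offset": [-0.007, 0, 0], "twist": [0, 0, 0]},
    {"offset": [-0.014, 0, 0], "twist": [0, 0, 0]},
    {"offset": [-0.014, 0, 0], "twist": [0, 0, 0]},
    {"offset": [0.03, 0, 0], "twist": [0, 0, 0]},
    {"offset": [0.07, 0, 0], "twist": [0, 0, 0]},
    {"offset": [0.07, 0, -0.03], "twist": [0, 0, 0]},
    {"offset": [0.07, 0, -0.12], "twist": [0, 0, 0]},
    {"offset": [0.07, 0, -0.2], "twist": [0, 0, 0]},
    {"offset": [0.07, 0, -0.2], "twist": [0, 0, 0]}
  ]
}}

```text
t: 7.4
position: [489.0, 364.2, 110.9]
tool_rot: [2.129, 2.308, 0.012]
contact_force: [0.4, -0.1, -0.3]
gripper_width: 0.998
grasp_force: 0.0
```

Run:
```python
from h import *
# bridge-frame cassette centre approx x=-181: front face x=-250; TCP start at -285
P=lambda x,y: B0+x*ex+y*ey
print(P(-181,0),P(-290,0))
a=P(-290,0)
go((a[0]-15,a[1],120,184.6),(a[0],a[1],30,184.6))
```

```text
[497.1226  215.41848] [388.4714  206.66578]
t 7.4 p [489.  364.2 110.9] yaw 94.62 F [ 0.4 -0.1 -0.3] q [-0.21  0.53 -0.67  1.76  0.39  0.98 -0.95]
[-0.2955, -0.2555, -0.0211] [0.0026, 0.0009, -0.4999]
[-0.2985, -0.2269, 0.1591] [0.0026, 0.0009, -0.4999]
```

{"fn": "drive_tool", "kwargs": {
  "plan": [
    {"offset": [-0.05, -0.04, -0.03], "twist": [0.0026, 0.001, -0.06]},
    {"offset": [-0.1, -0.08, -0.04], "twist": [0.0026, 0.001, -0.12]},
    {"offset": [-0.15, -0.12, -0.04], "twist": [0.0026, 0.001, -0.17]},
    {"offset": [-0.2, -0.16, -0.04], "twist": [0.0026, 0.001, -0.22]},
    {"offset": [-0.25, -0.2, -0.04], "twist": [0.0026, 0.001, -0.27]},
    {"offset": [-0.29, -0.23, -0.04], "twist": [0.0026, 0.001, -0.33]},
    {"offset": [-0.297, -0.24, -0.03], "twist": [0.0026, 0.001, -0.38]},
    {"offset": [-0.297, -0.24, -0.03], "twist": [0.0026, 0.001, -0.43]},
    {"offset": [-0.297, -0.24, -0.02], "twist": [0.0026, 0.001, -0.48]},
    {"offset": [-0.297, -0.24, -0.02], "twist": [0.0026, 0.001, -0.5]},
    {"offset": [-0.297, -0.24, -0.02], "twist": [0.0026, 0.001, -0.5]},
    {"offset": [-0.297, -0.24, -0.02], "twist": [0.0026, 0.001, -0.5]}
  ]
}}

```text
t: 8.9
position: [379.2, 204.3, 116.2]
tool_rot: [0.125, -3.132, 0.006]
contact_force: [-0.7, -0.6, 0.2]
gripper_width: 0.996
grasp_force: 0.0
```

Run:
```python
from h import *
a=B0-288*ex
go((a[0],a[1],7,184.6))
s=snap('top','top4.png')
i=cv2.imread('pics/top4.png')[135:250,225:340]
cv2.imwrite('pics/crop4.png',cv2.resize(i,None,fx=5,fy=5,interpolation=cv2.INTER_CUBIC))
```

```text
t 8.9 p [379.2 204.3 116.2] yaw -175.44 F [-0.7 -0.6  0.2] q [ 0.39  0.32 -1.12  2.15  0.37  0.9   0.7 ]
[-0.0245, 0.0041, 0.2182] [-0.0012, -0.0023, -0.0002]
```

View pics/crop4.png

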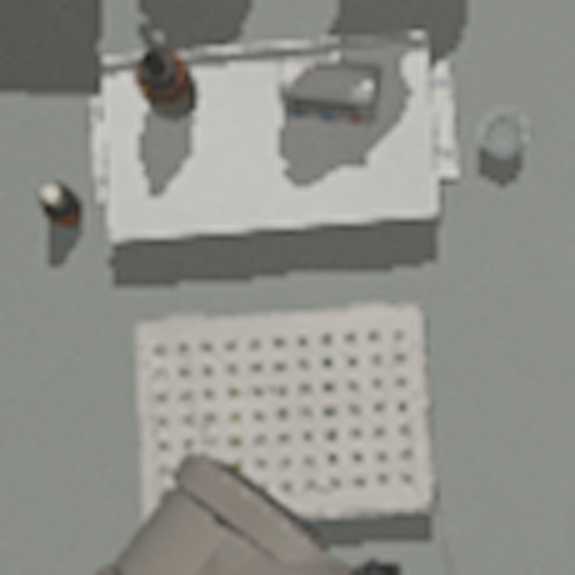

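The cassette is in line with the bridge: back corners at crop (137,324) and (420,306), front-right at (432,508). I'll check the centring.

Run:
```python
from h import *
s=snap('top')
p=ray(s,full([[137,324],[420,306],[432,508],[142,500]]),29)[:,:2]
print(np.c_[(p-B0)@ex,(p-B0)@ey].round(1))
g=cv2.resize(cv2.cvtColor(s['color'],cv2.COLOR_RGB2GRAY)[135:250,225:340],None,fx=5,fy=5,interpolation=cv2.INTER_LINEAR).astype(float)
for v in(360,400,440):
    d=np.diff(cv2.GaussianBlur(g,(1,9),0)[v]); l=np.argmax(d[100:160])+100; r=np.argmin(d[400:450])+400
    q=ray(s,full([[l+.5,v],[r+.5,v]]),29)[:,:2]; e=(q-B0)@ey; print(l,r,e.round(1),e.mean().round(1))
```

```text
[[-115.5   93.2]
 [-116.1  -90. ]
 [-246.6  -89.7]
 [-229.3   95.2]]
136 425 [ 94.6 -91.4] 1.6
134 430 [ 97.1 -93. ] 2.0
137 427 [ 96.3 -89.5] 3.4
```

Centred to about 2 mm and square. I'll descend in front of the latch side.

{"fn": "drive_tool", "kwargs": {
  "plan": [
    {"offset": [-0.015, 0.004, 0.05], "twist": [-0.001, -0.002, 0]},
    {"offset": [-0.022, 0.004, 0.12], "twist": [-0.001, -0.002, 0]},
    {"offset": [-0.022, 0.004, 0.17], "twist": [-0.001, -0.002, 0]},
    {"offset": [-0.022, 0.004, 0.2], "twist": [-0.001, -0.002, 0]},
    {"offset": [-0.022, 0.004, 0.21], "twist": [-0.001, -0.002, 0]},
    {"offset": [-0.022, 0.004, 0.218], "twist": [-0.001, -0.002, 0]},
    {"offset": [-0.022, 0.004, 0.218], "twist": [-0.001, -0.002, 0]},
    {"offset": [-0.022, 0.004, 0.218], "twist": [-0.001, -0.002, 0]}
  ]
}}

```text
t: 10.0
position: [389.8, 207.1, 7.6]
tool_rot: [-0.126, 3.139, 0.0]
contact_force: [-0.4, 0.6, -0.3]
gripper_width: 1.002
grasp_force: 0.0
```

Run:
```python
from h import *
go((*(B0-100*ex),7,184.6))
p=env.state()['position'][:2]-B0;print(p@ex,p@ey)
```

```text
t 10.0 p [389.8 207.1   7.6] yaw -175.39 F [-0.4  0.6 -0.3] q [ 0.18  0.53 -0.91  2.2   0.66  0.71  0.46]
[-0.3773, -0.0008, 0.0013] [0.0, 0.0, 0.0001]
-288.68607457873503 0.37544566672065305
```

{"fn": "drive_tool", "kwargs": {
  "plan": [
    {"offset": [-0.02, 0, 0.001], "twist": [0, 0, 0]},
    {"offset": [-0.04, 0, 0.001], "twist": [0, 0, 0]},
    {"offset": [-0.055, 0, 0.001], "twist": [0, 0, 0]},
    {"offset": [-0.07, 0, 0.001], "twist": [0, 0, 0]},
    {"offset": [-0.085, 0, 0.001], "twist": [0, 0, 0]},
    {"offset": [-0.1, 0, 0.001], "twist": [0, 0, 0]},
    {"offset": [-0.115, 0, 0.001], "twist": [0, 0, 0]},
    {"offset": [-0.13, 0, 0.001], "twist": [0, 0, 0]},
    {"offset": [-0.145, 0, 0.001], "twist": [0, 0, 0]},
    {"offset": [-0.16, 0, 0.001], "twist": [0, 0, 0]},
    {"offset": [-0.17, 0, 0.001], "twist": [0, 0, 0]},
    {"offset": [-0.17, 0, 0.001], "twist": [0, 0, 0]}
  ]
}}

```text
t: 11.5
position: [475.1, 214.1, 6.8]
tool_rot: [-0.126, 3.139, 0.001]
contact_force: [-0.5, 0.2, 0.7]
gripper_width: 0.998
grasp_force: 0.0
```

Run:
```python
from h import *
go((*(B0-100*ex),7,184.6))
p=env.state()['position'][:2]-B0;print(p@ex,p@ey)
a=snap('top','top5.png');b=snap('scene','scene5.png')
i=cv2.imread('pics/top5.png')[135:250,225:340]; j=cv2.imread('pics/scene5.png')[180:300,190:360]
i=cv2.resize(i,(400,400),interpolation=cv2.INTER_CUBIC); j=cv2.resize(j,(400,282),interpolation=cv2.INTER_CUBIC)
cv2.imwrite('pics/crop5.png',np.hstack([i,np.vstack([j,np.zeros((118,400,3),np.uint8)])]))
```

```text
t 11.5 p [475.1 214.1   6.8] yaw -175.4 F [-0.5  0.2  0.7] q [ 0.18  0.63 -0.87  2.02  0.68  0.8   0.56]
[-0.2062, -0.0009, -0.0003] [0.0001, 0.0001, -0.0]
-203.109623076826 0.456087639003431
```

View pics/crop5.png

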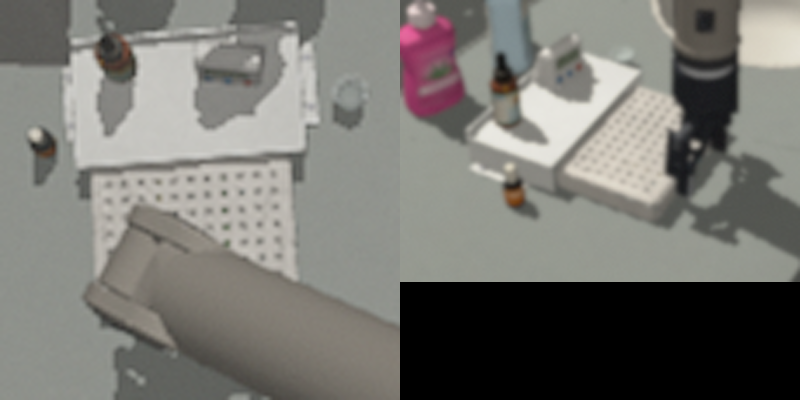

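The cassette is entering the bay centred, with similar gaps at crop (80–92) and (290–303), and nothing is disturbed. I'll push on to just short of home.

{"fn": "drive_tool", "kwargs": {
  "plan": [
    {"offset": [-0.02, 0, 0], "twist": [0, 0, 0]},
    {"offset": [-0.04, 0, 0], "twist": [0, 0, 0]},
    {"offset": [-0.06, 0, 0], "twist": [0, 0, 0]},
    {"offset": [-0.08, 0, 0], "twist": [0, 0, 0]},
    {"offset": [-0.1, 0, 0], "twist": [0, 0, 0]},
    {"offset": [-0.12, 0, 0], "twist": [0, 0, 0]},
    {"offset": [-0.14, 0, 0], "twist": [0, 0, 0]},
    {"offset": [-0.16, 0, 0], "twist": [0, 0, 0]},
    {"offset": [-0.18, 0, 0], "twist": [0, 0, 0]},
    {"offset": [-0.2, 0, 0], "twist": [0, 0, 0]},
    {"offset": [-0.21, 0, 0], "twist": [0, 0, 0]},
    {"offset": [-0.21, 0, 0], "twist": [0, 0, 0]}
  ]
}}

```text
t: 13.1
position: [580.0, 222.2, 6.5]
tool_rot: [-0.126, 3.138, 0.0]
contact_force: [-1.3, 0.0, -0.5]
gripper_width: 0.999
grasp_force: 0.0
```

Run:
```python
from h import *
go()
p=env.state()['position'][:2]-B0;print(p@ex,p@ey)
```

```text
t 13.1 p [580.  222.2   6.5] yaw -175.41 F [-1.3  0.  -0.5] q [ 0.16  0.76 -0.83  1.78  0.69  0.92  0.68]
-97.8593391729918 0.103626893920475
```

Now small steps until the force rises against the stop.

{"fn": "drive_tool", "kwargs": {
  "plan": [
    {"offset": [-0.004, 0, 0], "twist": [0, 0, 0]},
    {"offset": [-0.008, 0, 0], "twist": [0, 0, 0]},
    {"offset": [-0.012, 0, 0], "twist": [0, 0, 0]},
    {"offset": [-0.014, 0, 0], "twist": [0, 0, 0]},
    {"offset": [-0.014, 0, 0], "twist": [0, 0, 0]}
  ]
}}

```text
t: 13.72
position: [586.0, 222.9, 6.4]
tool_rot: [0.127, -3.139, 0.0]
contact_force: [-1.1, 0.7, -0.6]
gripper_width: 1.003
grasp_force: 0.6
```

{"fn": "drive_tool", "kwargs": {
  "plan": [
    {"offset": [-0.003, 0, 0], "twist": [0, 0, 0]},
    {"offset": [-0.006, 0, 0], "twist": [0, 0, 0]},
    {"offset": [-0.006, 0, 0], "twist": [0, 0, 0]},
    {"offset": [-0.006, 0, 0], "twist": [0, 0, 0]}
  ]
}}

```text
t: 14.22
position: [588.1, 223.0, 6.4]
tool_rot: [0.127, -3.137, 0.001]
contact_force: [-4.6, -0.9, 2.0]
gripper_width: 1.002
grasp_force: 2.5
```

{"fn": "drive_tool", "kwargs": {
  "plan": [
    {"offset": [-0.003, 0, 0], "twist": [0, 0, 0]},
    {"offset": [-0.006, 0, 0], "twist": [0, 0, 0]},
    {"offset": [-0.006, 0, 0], "twist": [0, 0, 0]},
    {"offset": [-0.006, 0, 0], "twist": [0, 0, 0]}
  ]
}}

```text
t: 14.72
position: [588.1, 223.0, 6.3]
tool_rot: [0.127, -3.132, 0.005]
contact_force: [-11.2, -2.4, 7.7]
gripper_width: 1.001
grasp_force: 5.8
```

It has stopped hard at 588.1 mm, so it is home. I'll back straight off, then lift clear.

{"fn": "drive_tool", "kwargs": {
  "plan": [
    {"offset": [-0.003, 0, 0], "twist": [0, 0, 0]},
    {"offset": [-0.003, 0, 0], "twist": [0, 0, 0]},
    {"offset": [0.01, 0, 0], "twist": [0, 0, 0]},
    {"offset": [0.05, 0, 0], "twist": [0, 0, 0]},
    {"offset": [0.12, 0, 0], "twist": [0, 0, 0]},
    {"offset": [0.2, 0, -0.05], "twist": [0, 0, 0]},
    {"offset": [0.25, 0, -0.15], "twist": [0, 0, 0]},
    {"offset": [0.25, 0, -0.25], "twist": [0, 0, 0]},
    {"offset": [0.25, 0.1, -0.35], "twist": [0, 0, 0]},
    {"offset": [0.25, 0.2, -0.4], "twist": [0, 0, 0]},
    {"offset": [0.25, 0.3, -0.4], "twist": [0, 0, 0]},
    {"offset": [0.25, 0.3, -0.4], "twist": [0, 0, 0]}
  ]
}}

```text
t: 16.23
position: [454.2, 368.9, 208.4]
tool_rot: [-0.138, 3.136, 0.01]
contact_force: [-0.8, -0.4, 0.1]
gripper_width: 1.002
grasp_force: 0.0
```

Run:
```python
from h import *
go()
a=snap('top','top6.png');b=snap('scene','scene6.png')
i=cv2.imread('pics/top6.png')[135:235,225:340]; j=cv2.imread('pics/scene6.png')[180:300,190:360]
i=cv2.resize(i,(460,400),interpolation=cv2.INTER_CUBIC); j=cv2.resize(j,(340,240),interpolation=cv2.INTER_CUBIC)
cv2.imwrite('pics/crop6.png',np.hstack([i,np.vstack([j,np.zeros((160,340,3),np.uint8)])]))
```

```text
t 16.23 p [454.2 368.9 208.4] yaw -174.98 F [-0.8 -0.4  0.1] q [ 0.04  0.48 -1.06  1.72  0.45  1.2   0.52]
```

View pics/crop6.png

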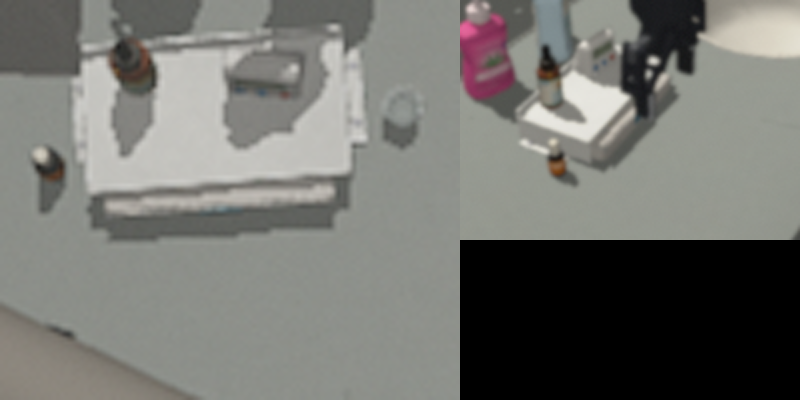

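The cassette stands a uniform strip proud of the mouth: its front edge runs (107,215)–(335,200), parallel to the shelf edge (88,192)–(352,175). The shelf and worktop items near it haven't moved, and the arm is clear. Handing in.

```bash
python3 -c "
from h import *
print(ticket.close_job())"
```

```text
the job is handed in; nothing more can be done
None
```

The cassette was pushed flat under the bridge until it stopped against the stop panel, square to the mouth; the arm is clear, the items around the shelf look undisturbed, and the job was handed in at about 16 s (no verdict returned).

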